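# Rack the re-pinned profile cylinders by length

## Task

The cylinder on the service plate is finished: swing the hinged hold-down bar up out of the way until it stands upright, then slide that cylinder along the plate towards the plate's free end until it is clear of the bar before you lift it. Lay all four profile cylinders in the wooden rack, one to a place, each across both rails and centred on them, in order of length with the shortest in the place next to the black ball knob.

Things in the scene. Friction and masses are not known exactly. Their poses are not given: they have to be found in the camera images.
- cyl_55: Grey euro-profile lock cylinder, 55 mm long (shortest), lying on its side: 33 mm wide, round head 17 mm thick tapering to a 10 mm leg, dark cam in a 10 mm gap at the middle. Origin: middle of length and width, on the underside; x along it (ends interchangeable), y towards the leg, z up. About 0.14 kg. Loose on the bench, roughly crosswise to the robot.
- cyl_75: Grey euro-profile lock cylinder, 75 mm long (second shortest), lying on its side: 33 mm wide, round head 17 mm thick tapering to a 10 mm leg, dark cam in a 10 mm gap near the middle. Origin: middle of length and width, on the underside; x along it (ends interchangeable), y towards the leg, z up. About 0.18 kg. Loose on the bench, roughly crosswise to the robot.
- cyl_95: Grey euro-profile lock cylinder, 95 mm long (second longest), lying on its side: 33 mm wide, round head 17 mm thick tapering to a 10 mm leg, dark cam in a 10 mm gap near the middle. Origin: middle of length and width, on the underside; x along it (ends interchangeable), y towards the leg, z up. About 0.23 kg. Loose on the bench, roughly crosswise to the robot.
- cyl_115: Grey euro-profile lock cylinder, 115 mm long (longest), lying on its side: 33 mm wide, round head 17 mm thick tapering to a 10 mm leg, dark cam in a 10 mm gap 17.5 mm off the middle. Origin: middle of length and width, on the underside; x along it (ends interchangeable), y towards the leg, z up. About 0.28 kg. On the plate under the bar, along the plate's x, 68 mm of it in front of the bar; the bar's pin sits in its gap.
- service_plate: Fixed grey steel plate 180 x 88 x 6 mm. Origin: centre of its underside; x along it, away from the robot, y left, z up. The 14 mm wide bar crosses it at x = +42 mm, fences 8 mm high (y = +-18 to +-25) flank the cylinder at x = 14 to 72, an end stop at x = 83. The free end (-x) is bare: slid 50 mm that way a cylinder clears the bar, at 62 mm there is room for a gripper beside the upright bar.
- hold_bar (a joint): Hinge of the hold-down bar, rad: 0 shut (as it starts), grows as the bar swings up, 1.57 upright, stop at 1.75. Its axis is the plate's x through bar_pivot, at the plate's left edge. The hinge is stiff (0.1 N m): the bar stays where it is left.
- bar_grip (a point): Centre of the black grip roller at the bar's free end: 17 mm thick, 26 mm long along the plate's x; pinch its two flat ends from above (bar behind it 14 mm wide). It swings on a 92 mm radius about bar_pivot in the plate's y-z plane; shut, it lies 28 mm above the bench at plate y = -56 mm, 12 mm beyond the plate's edge.
- bar_pivot (a point): Point on the bar's hinge axis, in the middle of the bar: plate x = 42, y = +36, z = 28 mm.
- rack: Fixed wooden rack 68 x 250 mm; origin: centre of underside, x away from the robot, y left along the row, z up. Two rails along y (x = -25..-17 and 17..25 mm), tops 40 mm high, teeth 10 mm higher and 12 mm wide between the places. Places: y = -90, -30, 30, 90 mm, 48 mm wide; a cylinder lies along the rack's x, centred on x = 0, underside 40 mm above the bench. Base board 5 mm.
- pull_knob: Black ball knob, 19 mm in diameter, top 31 mm high, on a dark steel tab at the front of the rack, near its left or its right end (a like tab near the other end has only a flat screw). Origin: under the knob, on the bench, at rack x = -47 mm and y = +105 or -105 mm: the nearest place is the one at y = +90 or -90 mm on its side.

How it is judged:
By the outcome, as a careful person would: the job done as asked, in the order asked, and still so for the second after the job is handed in, with the robot touching nothing.
It also fails if it takes over 125 s, if anything falls off the work surface, if the arm or the gripper's body presses on something with over 40 N, if the wrist force passes 120 N, or if a joint passes its speed limit or range.

## Robot

A 7-joint arm with a two-finger parallel gripper is mounted at the origin on a cart in front of the work surface, level with it; the furniture and walls round the work are solid. World frame = base frame: x ahead of the robot, y to its left, z up, the work surface at z = 0. Lengths are in m, angles in rad, forces in N, time in s.
With the tool pointing down it reaches from about 0.35 to 0.9 m from the base axis. Payload 8.1 kg.
Tool frame: the origin (TCP) lies between the finger pads; the fingertips stand 8 mm ahead of it and the grasp point (between the pads) lies 11 mm behind it (env.nose_length is the distance from the TCP to the fingertips, in m); z points along the fingers, y is the line along which they close (so a half turn about z gives the same grasp; the last joint's range is limited). The gripper opens to 92 mm and grips with 3 to 60 N. Pads are 19 mm wide; open, the fingers measure 130 mm over their backs; the gripper's body (75 mm by 190 mm) begins 47 mm behind the grasp point.
Start: joints at [1.126, 0.434, 0.025, 1.573, -0.012, 1.134, -0.075], TCP at [0.209, -0.589, 0.206] pointing down, gripper open.
Joint ranges: [-2.62, 2.62], [-0.44, 2.09], [-1.27, 1.32], [0.08, 2.57], [-1.32, 4.46], [0.12, 2], [-2.74, 2.74]. Speed limits (rad/s): [2.22, 2.22, 3.01, 3.01, 3.14, 3.14, 3.14].

## Interface

Orientations are given as a unit quaternion [w, x, y, z].
In Python, from station import env gives the robot as it stands.
- The arm moves only by the shell command python3 -m handwheel 'ROWS' [FORCE]. ROWS is text: rows parted by semicolons, each of 7 numbers parted by spaces: the opening, from 0 (shut) to 1 (fully open), then the shift along the world's x, y, z in units of 60 mm (1.0 is 60 mm), then the turn, a rotation vector about the world's x, y, z in units of 8 degrees (1.0 is 8 degrees). A call has 1 to 12 rows; each row shifts and turns the commanded pose from where the row before left it; what a row does not reach is not made up. A row lasts 1/8 s, in which the tool goes at most 62.5 mm and 10.7 degrees, less where a joint would pass 70% of its speed; a pose out of reach is approached as far as the arm can. A call is refused whole if a number of a shift passes 1 or a number of a turn 1, either way. A call with a gripper value outside its range is refused whole. The fingers move at their own pace and stop on an object; FORCE is the grip in N (left out, the last holds). Time passes only in rows, so rows that do not move let the fingers close. It gives the time, the measured TCP pose, the force, the opening and the grip force at its end, in the units of the state.
- env.get_obs(): the state, without advancing time (a new reading comes with each control period).
- env.get_image(name): name is "scene" or "top" or "wrist"; returns the picture (384x512x3 uint8, red, green, blue); there is no depth.
- env.camera_model(name): a dict with "intrinsics" (3x3 intrinsics, pixels), "D" ([k1, k2, p1, p2, k3] as OpenCV has them; the pictures are not rectified), "R" (3x3) and "t" (3): a world point X has camera coordinates R X + t. Camera axes: x right, y down, z forward; pixel columns grow to the right and rows downward; lengths in m; the calibration is good to about 2 mm. A picture is of the moment at which its call begins: read the wrist's pose just before it. camera_model takes no time and is no camera call; for the wrist camera it gives the pose at the moment of the call.
- env.close_job(): hands the job in; it is judged then, once.
The state is a dict: "time_s": time; "joint_pos": joint angles; "joint_velocities": joint speeds; "joint_efforts": joint torques, N m; "position": TCP position; "ee_rot": TCP orientation; "wrist_force": force on the tool from outside, world axes, zero at the start; "moment": the same for the moment, N m; "opening": opening from 0.0 (shut) to 1.0 (fully open); "grasp_force": force on a finger pad.
Only numpy, scipy, OpenCV 4.12 (cv2) and the standard library are available. Lean on these libraries where they do the work, as an engineer would, in place of code of your own. Each camera call takes 0.05 s, during which the arm holds its last target. There are 200 camera calls.

## Working session

There is one attempt and no reset: what is moved stays moved. The work goes in short steps, Python scripts to look and compute and a shell command to move; the robot and the scene stay as the last step left them, time stands still between calls to the robot, and variables do not carry over. Pictures are saved under pics/ and viewed, at most 14 in all, crops included, and the job is handed in when it is done.

```bash
ls; mkdir -p pics; python3 - <<'E'
from station import env
import cv2,numpy as np
o=env.get_obs();print({k:np.round(v,3) for k,v in o.items()},env.nose_length)
for n in("scene","top"):
    im=env.get_image(n);cv2.imwrite(f"pics/{n}0.png",im[:,:,::-1])
    c=env.camera_model(n);print(n,np.round(c["intrinsics"],1).tolist(),np.round(c["D"],3),np.round(-c["R"].T@c["t"],3),np.round(c["R"],2).tolist())
E
```

```text
pics
{'time_s': np.float64(0.0), 'joint_pos': array([ 1.126,  0.435,  0.025,  1.574, -0.012,  1.134, -0.075]), 'joint_velocities': array([-0.001,  0.002, -0.001, -0.001, -0.   ,  0.   ,  0.001]), 'joint_efforts': array([ 2.0000e-03, -6.6785e+01,  9.8600e-01, -3.1445e+01, -6.1000e-02,
        4.3000e-02,  0.0000e+00]), 'position': array([ 0.209, -0.588,  0.206]), 'ee_rot': array([-0.001,  0.985,  0.17 , -0.   ]), 'wrist_force': array([ 0.324, -0.001, -0.664]), 'moment': array([ 0.034,  0.034, -0.028]), 'grasp_force': np.float64(0.0), 'opening': np.float64(0.999)} 0.008
scene [[448.2, 0.0, 254.4], [0.0, 448.2, 193.0], [0.0, 0.0, 1.0]] [-0.067  0.     0.     0.     0.   ] [-0.167 -0.579  0.688] [[0.62, -0.79, 0.01], [-0.49, -0.4, -0.78], [0.62, 0.47, -0.63]]
top [[409.6, 0.0, 255.4], [0.0, 409.6, 190.8], [0.0, 0.0, 1.0]] [0.018 0.    0.    0.    0.   ] [ 0.286 -0.12   1.087] [[-0.01, -1.0, -0.03], [-0.99, 0.02, -0.16], [0.16, 0.03, -0.99]]
```

View pics/top0.png

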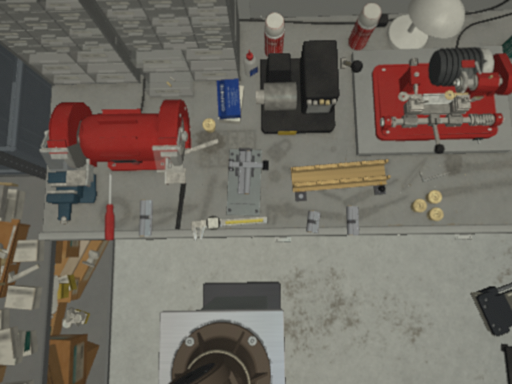

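View pics/scene0.png

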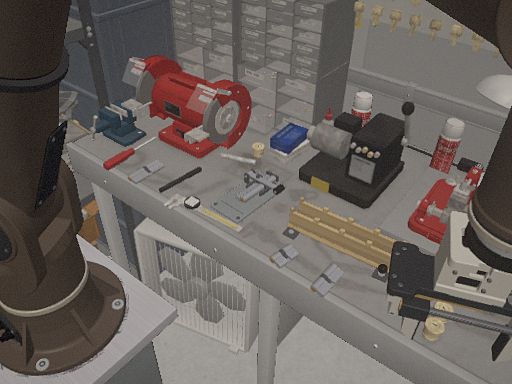

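The top view shows loose cylinders at about (146,218), (313,221) and (352,220), the plate at (245,185), the rack at (340,176), and the knob at (381,188), which is the rack's right (-y) end. I'll crop this for detail.

```bash
cat >h.py <<'E'
from station import env
import cv2,numpy as np
def ray(c,uv):
    K,D,R,t=(np.array(c[k],float) for k in("intrinsics","D","R","t"))
    p=cv2.undistortPoints(np.array(uv,float).reshape(-1,1,2),K,D)[:,0]
    return -R.T@t,np.c_[p,np.ones(len(p))]@R
def onz(c,uv,z):
    C,d=ray(c,uv);return C+d*((z-C[2])/d[:,2])[:,None]
def px(c,X):
    K,D,R,t=(np.array(c[k],float) for k in("intrinsics","D","R","t"))
    return cv2.projectPoints(np.array(X,float).reshape(-1,1,3),cv2.Rodrigues(R)[0],t,K,D)[0][:,0]
E
python3 - <<'E'
from h import *
im=cv2.imread("pics/top0.png")
cr=im[135:245,130:400];cv2.imwrite("pics/topc.png",cv2.resize(cr,None,fx=2.95,fy=2.95,interpolation=cv2.INTER_CUBIC))
c=env.camera_model("top")
for n,p,z in[("c",(146,218),.01),("c",(313,221),.01),("c",(352,220),.01),("knob",(381,188),.02),("plate",(245,185),.006),("rack",(340,176),.045)]:print(n,onz(c,[p],z).round(3))
E
```

```text
c [[0.39  0.199 0.01 ]]
c [[ 0.375 -0.243  0.01 ]]
c [[ 0.376 -0.344  0.01 ]]
knob [[ 0.458 -0.422  0.02 ]]
plate [[ 0.475 -0.065  0.006]]
rack [[ 0.487 -0.312  0.045]]
```

View pics/topc.png

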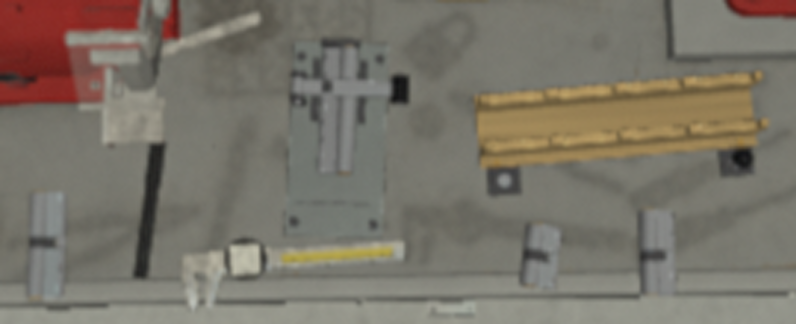

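```bash
python3 -m handwheel '1 .5 .97 .6 0 0 -.49;1 .7 .97 .6 0 0 -.49;1 .7 .97 .3 0 0 -.49;1 .7 .97 0 0 0 -.49;1 .7 .97 0 0 0 -.49;1 0 0 0 0 0 0;1 0 0 0 0 0 0'; python3 - <<'E'
from h import *
im=env.get_image("wrist");cv2.imwrite("pics/w1.png",im[:,:,::-1])
c=env.camera_model("wrist");print(np.round(-c["R"].T@c["t"],3),np.round(c["R"],2).tolist(),np.round(c["intrinsics"],0).tolist(),env.get_obs()["position"].round(3))
print(onz(c,[(0,0),(511,0),(0,383),(511,383)],0).round(3))
E
```

```text
time_s: 0.98
position: [0.3755, -0.3446, 0.2796]
ee_rot: [0.0, 1.0, 0.0, -0.0]
wrist_force: [-0.3, -0.6, -0.2]
opening: 1.0
grasp_force: 0.0
[ 0.456 -0.345  0.458] [[-0.0, -1.0, -0.0], [-0.95, 0.0, 0.3], [-0.3, 0.0, -0.95]] [[300.0, 0.0, 254.0], [0.0, 300.0, 191.0], [0.0, 0.0, 1.0]] [ 0.375 -0.345  0.28 ]
[[ 0.608  0.029  0.   ]
 [ 0.607 -0.726  0.   ]
 [-0.16   0.252  0.   ]
 [-0.165 -0.951  0.   ]]
```

View pics/w1.png

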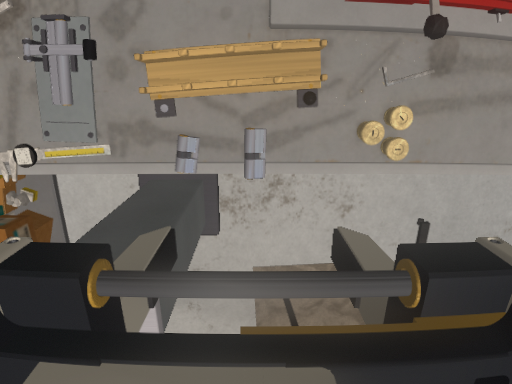

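The wrist view shows the whole work area: rack (235,68), knob (310,98), 55 mm cylinder (187,155), 75 mm cylinder (256,153) and plate (66,75). I'll take two enlarged crops to read corners.

```bash
python3 - <<'E'
import cv2
im=cv2.imread("pics/w1.png")
cv2.imwrite("pics/w1r.png",cv2.resize(im[35:185,130:330],None,fx=4,fy=4,interpolation=cv2.INTER_CUBIC))
cv2.imwrite("pics/w1p.png",cv2.resize(im[5:150,10:115],None,fx=4,fy=4,interpolation=cv2.INTER_CUBIC))
E
```

```text
(no output)
```

View pics/w1r.png

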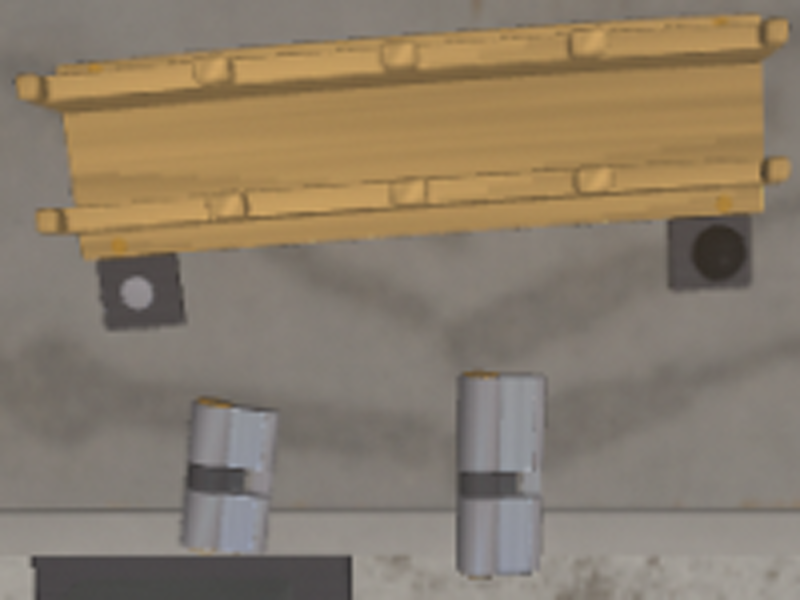

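View pics/w1p.png

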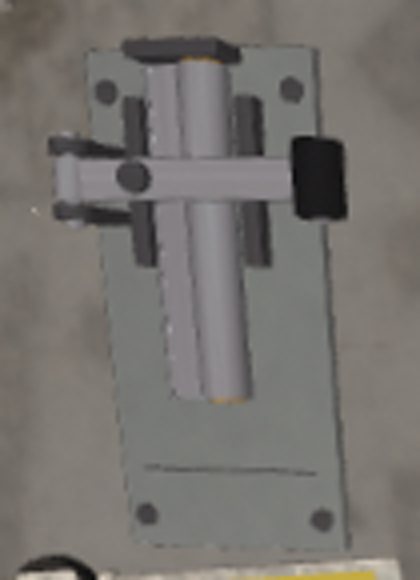

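The crops show the rack's tooth tops, the knob at the right end (718,250), both small cylinders near the bench edge, and the plate with its four screws and the black roller at (320,178). Next I fit poses to these points.

```bash
cat >>h.py <<'E'
def fit(model,meas):
    m=np.array(model,float);w=np.array(meas)[:,:2]
    a,b=m-m.mean(0),w-w.mean(0)
    th=np.arctan2((a[:,0]*b[:,1]-a[:,1]*b[:,0]).sum(),(a*b).sum())
    R=np.array([[np.cos(th),-np.sin(th)],[np.sin(th),np.cos(th)]])
    t=w.mean(0)-R@m.mean(0)
    return t,th,np.linalg.norm(m@R.T+t-w,axis=1)
E
python3 - <<'E'
from h import *
np.set_printoptions(precision=4,suppress=True)
c=env.camera_model("wrist")
r=lambda P:np.array(P,float)/4+[130,35]
p=lambda P:np.array(P,float)/4+[10,5]
T=[(31,88),(214,68),(400,52),(588,42),(775,33),(50,220),(230,203),(408,190),(596,180),(777,170)]
M=[(x,y) for x in(.021,-.021) for y in(.12,.06,0,-.06,-.12)]
t,th,e=fit(M,onz(c,r(T),.05));print("rack",t,np.degrees(th),e)
R=np.array([[np.cos(th),-np.sin(th)],[np.sin(th),np.cos(th)]])
for y in(-.09,-.03,.03,.09):print(" place",y,t+R@[0,y])
print("knob",onz(c,r([(718,250)]),.025), t+R@[-.047,-.105])
H=onz(c,p([(107,92),(292,90),(322,520),(148,514)]),.006);print("holes",H)
# plate corners
t,th,e=fit([(.09,.044),(.09,-.044),(-.09,-.044),(-.09,.044)],onz(c,p([(88,46),(318,48),(350,548),(136,545)]),.006));print("plate",t,np.degrees(th),e)
R=np.array([[np.cos(th),-np.sin(th)],[np.sin(th),np.cos(th)]])
print("grip",onz(c,p([(320,178)]),.034),t+R@[.042,-.056],"pivot",t+R@[.042,.036])
for n,P in(("55",[(197,400),(277,408),(266,552),(181,548)]),("75",[(458,373),(546,375),(540,574),(460,577)])):
    X=onz(c,r(P),.008)[:,:2];d=X[:2].mean(0)-X[2:].mean(0);print(n,X.mean(0),np.linalg.norm(d),np.degrees(np.arctan2(d[1],d[0])))
c=env.camera_model("top")
P=np.array([(33,193),(62,193),(62,296),(30,297)])/2.95+[130,135]
X=onz(c,P,.008)[:,:2];d=X[:2].mean(0)-X[2:].mean(0);print("95",X.mean(0),np.linalg.norm(d),np.degrees(np.arctan2(d[1],d[0])))
E
```

```text
rack [ 0.4951 -0.3166] 3.425834184400321 [0.0013 0.0008 0.0005 0.0007 0.0016 0.0011 0.0013 0.0009 0.0001 0.0013]
 place -0.09 [ 0.5004 -0.4065]
 place -0.03 [ 0.4969 -0.3466]
 place 0.03 [ 0.4933 -0.2867]
 place 0.09 [ 0.4897 -0.2268]
knob [[ 0.4558 -0.4228  0.025 ]] [ 0.4544 -0.4243]
holes [[ 0.5611 -0.0323  0.006 ]
 [ 0.5568 -0.1039  0.006 ]
 [ 0.4042 -0.0951  0.006 ]
 [ 0.4082 -0.0236  0.006 ]]
plate [ 0.4843 -0.0657] -3.3333477821401996 [0.0008 0.0014 0.0014 0.0009]
grip [[ 0.5223 -0.1255  0.034 ]] [ 0.523 -0.124] pivot [ 0.5283 -0.0322]
55 [ 0.3727 -0.2443] 0.056850936268048796 -8.917777392027173
75 [ 0.3726 -0.3474] 0.07724735304519055 -0.6083873504324487
95 [0.3907 0.1996] 0.0934590401619209 0.8312356374908123
```

```bash
python3 - <<'E'
from h import *
np.set_printoptions(precision=3,suppress=True)
c=env.camera_model("top")
for z in(0,.03,.08,.12):print(z,onz(c,[(262,133),(262,105),(287,136),(335,130),(228,118)],z)[:,:2].tolist())
im=cv2.imread("pics/top0.png")
cv2.imwrite("pics/mach.png",cv2.resize(im[30:200,200:350],None,fx=3.5,fy=3.5,interpolation=cv2.INTER_CUBIC))
E
```

```text
0 [[0.6199554339082713, -0.11277914477299808], [0.7004434615783317, -0.11409262716180686], [0.6098933398131321, -0.1811212810268934], [0.6238551062318524, -0.3125422230653452], [0.665065485973588, -0.01930230691343754]]
0.03 [[0.6107386837392366, -0.11298626067007829], [0.6890059666032469, -0.11426350277226031], [0.6009542128365971, -0.17944276935284778], [0.6145307602214412, -0.30723767677613334], [0.6546041045628069, -0.022088541819540522]]
0.08 [[0.595377433457512, -0.11333145383187865], [0.6699434749781057, -0.11454829545634941], [0.5860556678757054, -0.17664524989610508], [0.5989901835374226, -0.29839676629411355], [0.6371684688781718, -0.026732266663045512]]
0.12 [[0.5830884332321324, -0.11360760836131893], [0.6546934816779926, -0.11477612960362069], [0.5741368319069922, -0.17440723433071095], [0.5865577221902077, -0.2913240379084977], [0.6232199603304638, -0.03044724653784947]]
```

View pics/mach.png

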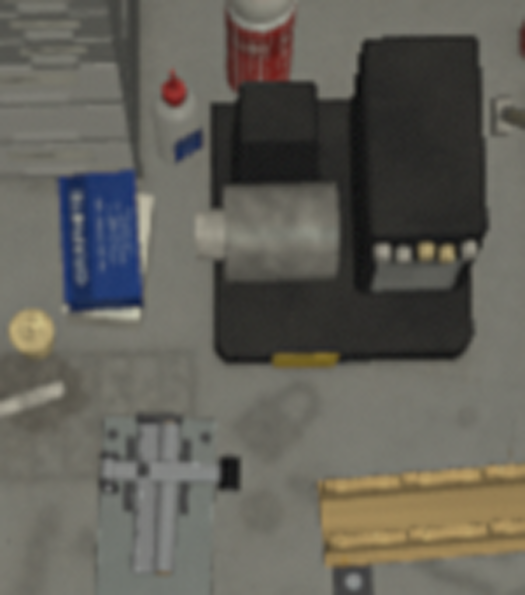

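The machine's slab starts at x≈0.61 with its tall parts beyond 0.66, so the gripper clears it. I'll move above the roller.

```bash
python3 -m handwheel '.6 .223 .333 0 0 0 .985;.6 .223 .333 0 0 0 .985;.6 .223 .333 -.2 0 0 .985;.6 .223 .333 -.3 0 0 .985;.6 .223 .333 -.3 0 0 .985;.6 .223 .333 -.3 0 0 .985;.6 .223 .333 -.4 0 0 .985;.6 .223 .333 -.4 0 0 .985;.6 .223 .333 -.4 0 0 .985;.6 .223 .333 -.4 0 0 .985;.6 .223 .333 -.3 0 0 .985;.6 0 0 0 0 0 0'; python3 - <<'E'
from h import *
np.set_printoptions(precision=4,suppress=True)
im=env.get_image("wrist");cv2.imwrite("pics/w2.png",im[:,:,::-1])
o=env.get_obs();print(o["joint_pos"],o["position"],o["ee_rot"])
E
```

```text
time_s: 2.52
position: [0.5226, -0.1245, 0.0982]
ee_rot: [-0.001, 0.727, 0.686, -0.0]
wrist_force: [-0.7, -0.7, -0.1]
opening: 0.601
grasp_force: 0.0
[ 0.4411  0.4495 -0.4084  1.8863  0.2309  0.8536 -0.1453] [ 0.5225 -0.1258  0.0991] [-0.0007  0.7284  0.6852 -0.0006]
```

View pics/w2.png

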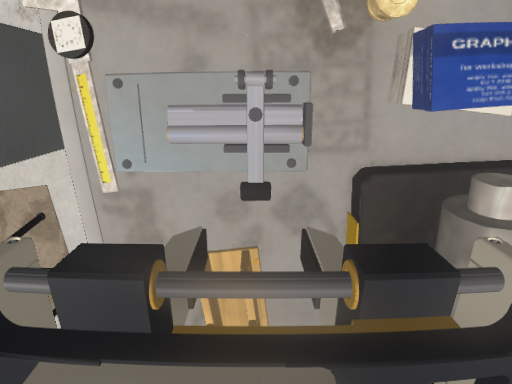

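The roller sits at (256,191), centred between the fingers. I'll compute its position from this view and refine the plate.

```bash
python3 - <<'E'
from h import *
np.set_printoptions(precision=4,suppress=True)
c=env.camera_model("wrist")
print("grip",onz(c,[(256,191),(241,191),(271,191)],.034))
t,th,e=fit([(.09,.044),(.09,-.044),(-.09,-.044),(-.09,.044)],onz(c,[(311,71),(311,171),(114,171),(107,75)],.006));print("plate",t,np.degrees(th),e)
R=np.array([[np.cos(th),-np.sin(th)],[np.sin(th),np.cos(th)]])
print(t+R@[.042,-.056],"pivot",t+R@[.042,.036])
E
```

```text
grip [[ 0.524  -0.1203  0.034 ]
 [ 0.5112 -0.1196  0.034 ]
 [ 0.5367 -0.1211  0.034 ]]
plate [ 0.486  -0.0635] -3.381420943685791 [0.0015 0.0027 0.003  0.0019]
[ 0.5246 -0.1219] pivot [ 0.53 -0.03]
```

```bash
python3 -m handwheel '.6 .03 .05 -.4 0 0 0;.6 0 0 -.5 0 0 0;.6 0 0 -.47 0 0 0;.6 0 0 0 0 0 0;.2 0 0 0 0 0 0;.2 0 0 0 0 0 0;.2 0 0 0 0 0 0;.2 0 0 0 0 0 0;.2 0 0 0 0 0 0' 15
```

```text
time_s: 3.7
position: [0.5249, -0.1215, 0.0177]
ee_rot: [0.0, 0.727, 0.686, 0.0]
wrist_force: [-0.1, 0.2, 1.0]
opening: 0.206
grasp_force: 0.0
```

```bash
python3 - <<'E'
from h import *
im=env.get_image("wrist");cv2.imwrite("pics/w3.png",im[:,:,::-1]);o=env.get_obs();print(o["opening"],o["grasp_force"],o["position"])
E
```

```text
0.20459748397698085 0.0 [ 0.52488224 -0.12158072  0.01763414]
```

View pics/w3.png

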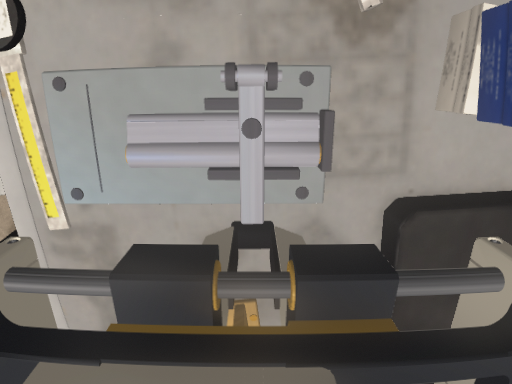

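```bash
python3 - <<'E'
from h import *
np.set_printoptions(precision=4,suppress=True)
c=env.camera_model("wrist");o=env.get_obs()
print(onz(c,[(252,223),(252,235),(252,247),(235,235),(271,235)],.0365))
p=o["position"]
print("tip px",px(c,[p-[0,0,.008],p+[.0097,0,-.008],p+[.0097,.0095,-.008],p+[0,0,.011]]))
t,th,e=fit([(.09,.044),(.09,-.044),(-.09,-.044),(-.09,.044)],onz(c,[(330,66),(322,205),(57,205),(45,72)],.006));print("plate",t,np.degrees(th),e)
E
```

```text
[[ 0.5239 -0.1089  0.0365]
 [ 0.5235 -0.1166  0.0365]
 [ 0.523  -0.1244  0.0365]
 [ 0.5135 -0.116   0.0365]
 [ 0.5346 -0.1172  0.0365]]
tip px [[254.7575 224.1604]
 [269.1127 223.3707]
 [268.4988 210.2421]
 [254.8753 236.6515]]
plate [ 0.4836 -0.0628] -3.7228513705674637 [0.0011 0.0008 0.0036 0.0039]
```

```bash
python3 -m handwheel '.1 0 0 0 0 0 0;0 0 0 0 0 0 0;0 0 0 0 0 0 0;0 0 0 0 0 0 0' 15
```

```text
time_s: 4.25
position: [0.5249, -0.1216, 0.0175]
ee_rot: [0.0, 0.727, 0.686, -0.0]
wrist_force: [-0.1, -0.3, 0.7]
opening: 0.005
grasp_force: 0.0
```

```bash
python3 - <<'E'
from h import *
im=env.get_image("wrist");cv2.imwrite("pics/w4.png",im[:,:,::-1])
a=cv2.imread("pics/w3.png");b=cv2.imread("pics/w4.png")
f=lambda i:cv2.resize(i[190:320,200:310],None,fx=3.6,fy=3.6,interpolation=cv2.INTER_CUBIC)
g=np.hstack([f(a),f(b)]);g=np.clip(g.astype(float)*1.6,0,255).astype(np.uint8)
cv2.imwrite("pics/w34.png",g);print(g.shape)
E
```

```text
(468, 792, 3)
```

View pics/w34.png

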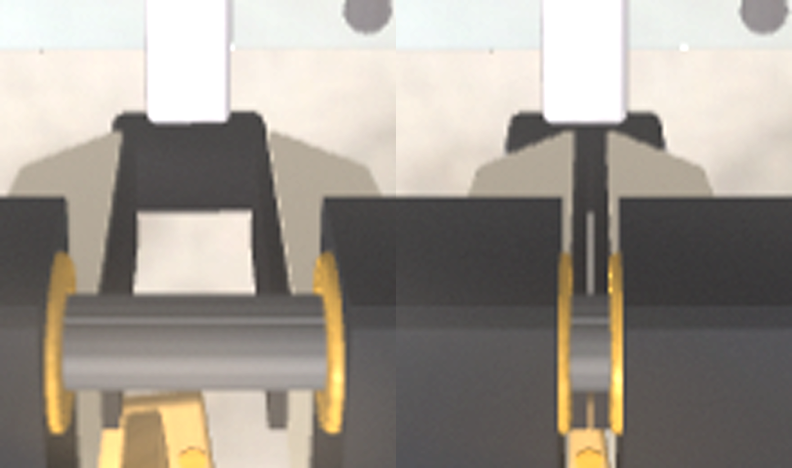

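```bash
for i in 1 2; do python3 -m handwheel '0 0 0 -.05 0 0 0;0 0 0 0 0 0 0' | egrep 'pos|force'; done
```

```text
position: [0.5253, -0.1217, 0.0156]
wrist_force: [-4.2, 1.1, 15.7]
grasp_force: 8.0
position: [0.5256, -0.1217, 0.0146]
wrist_force: [-11.8, 0.1, 43.0]
grasp_force: 21.2
```

```bash
python3 -m handwheel '0 0 0 .1 0 0 0;0 0 0 0 0 0 0' | egrep 'pos|force'; python3 - <<'E'
from h import *
o=env.get_obs();p=o["position"]
im=env.get_image("scene")[:,:,::-1].copy();c=env.camera_model("scene")
q=px(c,[p-[0,0,.008],p+[0,0,.011],[.524,-.122,.028]]);print(q)
x,y=q[0].astype(int)
g=im[y-60:y+40,x-60:x+60];g=cv2.resize(g,None,fx=5,fy=5,interpolation=cv2.INTER_CUBIC)
for k,(u,v) in enumerate((q-[x-60,y-60])*5):cv2.circle(g,(int(u),int(v)),3,[(0,0,255),(0,255,0),(255,0,0)][k],-1)
cv2.imwrite("pics/s1.png",np.clip(g*1.3,0,255).astype(np.uint8))
E
```

```text
position: [0.5252, -0.1217, 0.0179]
wrist_force: [1.0, 0.1, -0.6]
grasp_force: 0.0
[[278.51384297 194.60781136]
 [278.89151561 188.38363307]
 [278.67666764 189.00387212]]
```

View pics/s1.png

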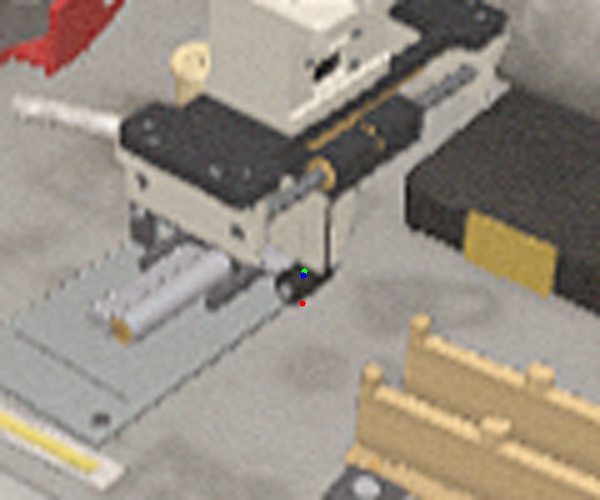

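The scene view shows the fingertips resting on top of the roller (around (300,268)), about 27 mm higher than the tool frame says, and the contact force agrees. I'll go by the real tip height (TCP z + 19 mm): lift, open, go deeper.

```bash
python3 -m handwheel '0 0 0 .3 0 0 0;.6 0 0 0 0 0 0;.6 0 0 0 0 0 0;.6 0 0 0 0 0 0;.6 0 0 -.3 0 0 0;.6 0 0 -.2 0 0 0;.6 0 0 -.12 0 0 0;.6 0 0 0 0 0 0'; python3 -m handwheel '.2 0 0 0 0 0 0;.2 0 0 0 0 0 0;.2 0 0 0 0 0 0;.1 0 0 0 0 0 0;.1 0 0 0 0 0 0' 15 
```

```text
time_s: 6.1
position: [0.5244, -0.1214, -0.0022]
ee_rot: [-0.0, 0.727, 0.686, -0.0]
wrist_force: [0.2, 0.3, -0.2]
opening: 0.598
grasp_force: 0.0
time_s: 6.72
position: [0.5242, -0.1217, -0.0015]
ee_rot: [-0.0, 0.727, 0.686, -0.0]
wrist_force: [-3.4, 0.2, 6.2]
opening: 0.283
grasp_force: 15.0
```

```bash
python3 -m handwheel '.1 0 .014 .2 0 0 0;.1 .003 .038 .197 0 0 0;.1 .004 .066 .19 0 0 0;.1 .005 .087 .18 0 0 0;.1 .007 .111 .167 0 0 0;.1 .007 .133 .151 0 0 0'; python3 -m handwheel '.1 .009 .151 .133 0 0 0;.1 .01 .167 .111 0 0 0;.1 .01 .18 .087 0 0 0;.1 .012 .19 .066 0 0 0;.1 .012 .197 .038 0 0 0;.1 .012 .2 .014 0 0 0;.1 0 0 0 0 0 0;.1 0 0 0 0 0 0'
```

```text
time_s: 7.48
position: [0.5256, -0.0946, 0.0641]
ee_rot: [-0.0, 0.728, 0.686, -0.001]
wrist_force: [-5.0, -2.3, -2.6]
opening: 0.28
grasp_force: 15.0
time_s: 8.48
position: [0.5293, -0.0283, 0.0913]
ee_rot: [-0.001, 0.727, 0.687, -0.0]
wrist_force: [-9.1, 1.9, 6.9]
opening: 0.283
grasp_force: 15.0
```

```bash
python3 -m handwheel '.5 0 0 0 0 0 0;.5 0 0 0 0 0 0;.5 0 0 .5 0 0 0;.6 0 0 .5 0 0 0;.6 -.3 0 0 0 0 .9;.6 -.3 -.1 0 0 0 .9;.6 -.4 -.1 0 0 0 .9;.6 0 -.1 0 0 0 .9;.6 0 -.1 0 0 0 .9;.6 0 -.1 0 0 0 .9'; python3 -m handwheel '.6 0 0 0 0 0 .9;.6 -.06 -.075 0 0 0 .9;.6 0 0 0 0 0 .9;.6 0 0 0 0 0 .9;.6 0 0 0 0 0 .9;.6 0 0 0 0 0 .9;.6 0 0 0 0 0 .45;.6 0 0 0 0 0 0'; python3 - <<'E'
from h import *
im=env.get_image("wrist");cv2.imwrite("pics/w5.png",im[:,:,::-1]);o=env.get_obs();print(o["joint_pos"].round(2))
E
```

```text
time_s: 9.72
position: [0.4712, -0.0596, 0.151]
ee_rot: [0.001, 0.422, 0.907, 0.0]
wrist_force: [-0.3, 0.1, 0.6]
opening: 0.597
grasp_force: 0.0
time_s: 10.72
position: [0.4674, -0.064, 0.1508]
ee_rot: [0.001, 0.03, 1.0, 0.0]
wrist_force: [0.4, -0.3, -0.5]
opening: 0.599
grasp_force: 0.0
[ 0.66  0.36 -0.8   1.96  0.31  0.95  1.22]
```

View pics/w5.png

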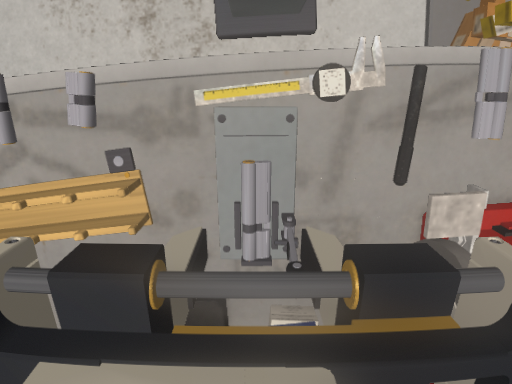

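The bar stands upright at (290,235). The 115 mm cylinder's near end is at (256,163), and the 95 mm cylinder is at (493,93). Now their positions.

```bash
python3 - <<'E'
from h import *
np.set_printoptions(precision=4,suppress=True)
c=env.camera_model("wrist")
t,th,e=fit([(-.09,-.044),(-.09,.044)],onz(c,[(215,107),(297,107)],.006));print("plate",t,np.degrees(th),e)
print("holes",onz(c,[(222,119),(290,118)],.006))
print("115 front",onz(c,[(242,163),(256,163),(271,163)],.016))
X=onz(c,[(482,49),(510,50),(505,137),(475,137)],.008)[:,:2];d=X[2:].mean(0)-X[:2].mean(0);print("95",X.mean(0),np.linalg.norm(d),np.degrees(np.arctan2(d[1],d[0])))
X=onz(c,[(68,74),(92,73),(96,126),(73,124)],.008)[:,:2];d=X[2:].mean(0)-X[:2].mean(0);print("55",X.mean(0),np.linalg.norm(d),np.degrees(np.arctan2(d[1],d[0])))
E
```

```text
plate [ 0.4848 -0.0622] -3.4719309448202758 [0.0012 0.0012]
holes [[ 0.4051 -0.0932  0.006 ]
 [ 0.4084 -0.0216  0.006 ]]
115 front [[ 0.4516 -0.075   0.016 ]
 [ 0.4525 -0.0602  0.016 ]
 [ 0.4534 -0.0443  0.016 ]]
95 [0.392  0.2025] 0.09334121107310162 3.0099694179280765
55 [ 0.3738 -0.2397] 0.053150401276875245 -6.215176677807479
```

```bash
python3 -m handwheel '.6 -.02 .05 -.7 0 0 0;.6 0 0 -.8 0 0 0;.6 0 0 -.7 0 0 0;.6 0 0 -.35 0 0 0;.6 0 0 -.13 0 0 0;.6 0 0 0 0 0 0;.2 0 0 0 0 0 0;.2 0 0 0 0 0 0;.2 0 0 0 0 0 0;.2 0 0 0 0 0 0' 20
```

```text
time_s: 12.02
position: [0.466, -0.0613, -0.0099]
ee_rot: [0.0, 0.029, 1.0, -0.0]
wrist_force: [-1.0, -0.1, 7.0]
opening: 0.346
grasp_force: 20.0
```

```bash
python3 -m handwheel '.2 -.1 .006 0 0 0 0;.2 -.2 .012 0 0 0 0;.2 -.2 .012 0 0 0 0;.2 -.2 .012 0 0 0 0;.2 -.2 .012 0 0 0 0;.2 -.165 .01 0 0 0 0;.2 0 0 0 0 0 0;.5 0 0 0 0 0 0;.5 0 0 0 0 0 0;.5 0 0 0 0 0 0'
```

```text
time_s: 13.28
position: [0.4007, -0.0573, -0.0106]
ee_rot: [-0.001, 0.029, 1.0, -0.0]
wrist_force: [-0.1, 0.2, -0.3]
opening: 0.497
grasp_force: 0.0
```

```bash
python3 -m handwheel '.5 .2 -.012 0 0 0 0;.5 .2 -.012 0 0 0 0;.5 .2 -.012 0 0 0 0;.5 .13 -.008 0 0 0 0;.5 0 0 0 0 0 0;.2 0 0 0 0 0 0;.2 0 0 0 0 0 0;.2 0 0 0 0 0 0;.2 0 0 0 0 0 0' 35
```

```text
time_s: 14.4
position: [0.4449, -0.0599, -0.0104]
ee_rot: [-0.0, 0.029, 1.0, -0.0]
wrist_force: [-1.5, -0.5, 1.4]
opening: 0.343
grasp_force: 35.0
```

```bash
python3 -m handwheel '.2 0 0 .2 0 0 0;.2 0 0 .4 0 0 0;.2 0 0 .66 0 0 0;.2 .1 -.4 0 0 0 .1;.2 .15 -.5 0 0 0 .2;.2 .15 -.5 0 0 0 .2;.2 .15 -.5 0 0 0 .2;.2 .15 -.5 0 0 0 .15;.2 .046 -.38 0 0 0 0;.2 0 0 0 0 0 0'
```

```text
time_s: 15.65
position: [0.4899, -0.2289, 0.0655]
ee_rot: [-0.0, -0.028, 1.0, -0.0]
wrist_force: [0.4, 0.7, -3.1]
opening: 0.342
grasp_force: 35.0
```

```bash
python3 -m handwheel '.2 0 .03 -.25 0 0 0;.2 0 0 -.25 0 0 0;.2 0 0 -.14 0 0 0;.2 0 0 0 0 0 0'; python3 -m handwheel '.2 0 0 -.05 0 0 0;.2 0 0 0 0 0 0'
```

```text
time_s: 16.15
position: [0.4895, -0.2242, 0.0258]
ee_rot: [-0.001, -0.031, 1.0, 0.0]
wrist_force: [-0.0, 0.0, -2.8]
opening: 0.342
grasp_force: 35.0
time_s: 16.4
position: [0.4904, -0.2249, 0.0239]
ee_rot: [0.0, -0.03, 1.0, -0.0]
wrist_force: [-0.5, -0.2, -3.0]
opening: 0.339
grasp_force: 35.0
```

```bash
for i in 1 2; do python3 -m handwheel '.2 0 0 -.025 0 0 0;.2 0 0 0 0 0 0'|egrep 'posi|wrist'; done
```

```text
position: [0.4905, -0.2249, 0.0234]
wrist_force: [-3.5, 0.1, 9.3]
position: [0.4906, -0.225, 0.0232]
wrist_force: [-8.1, 1.6, 26.9]
```

```bash
python3 -m handwheel '.47 0 0 .03 0 0 0;.47 0 0 0 0 0 0;.47 0 0 0 0 0 0;.47 0 0 .4 0 0 0;.6 0 0 .9 0 0 0;.6 -.4 .6 0 0 0 -.17;.6 -.4 .9 0 0 0 0;.6 -.4 .9 0 0 0 0;.6 -.4 .9 0 0 0 0;.6 -.05 .95 0 0 0 0;.6 0 .95 0 0 0 0;.6 0 .95 0 0 0 0'; python3 -m handwheel '.6 0 .9 0 0 0 0;.6 0 .05 0 0 0 0;.6 0 0 0 0 0 0'
```

```text
time_s: 18.4
position: [0.3912, 0.1458, 0.1007]
ee_rot: [0.0, -0.018, 1.0, -0.0]
wrist_force: [1.5, -0.8, 0.8]
opening: 0.601
grasp_force: 0.0
time_s: 18.77
position: [0.3909, 0.2008, 0.1003]
ee_rot: [-0.0, -0.019, 1.0, -0.0]
wrist_force: [-0.8, -0.3, -0.4]
opening: 0.599
grasp_force: 0.0
```

```bash
cat >>h.py <<'E'
def cyl(img,c,X0,L,z=.008,name=None):
    """bounding rect of the bluish-grey thing near X0"""
    im=img.astype(int);b=im[...,2]-im[...,0]
    g=im.mean(2);m=((b>4)&(g>95)&(g<235)).astype(np.uint8)*255
    m=cv2.morphologyEx(m,cv2.MORPH_CLOSE,np.ones((9,9)))
    m=cv2.morphologyEx(m,cv2.MORPH_OPEN,np.ones((5,5)))
    u=px(c,[X0])[0]
    for k in cv2.findContours(m,cv2.RETR_EXTERNAL,cv2.CHAIN_APPROX_NONE)[0]:
        if cv2.contourArea(k)<200: continue
        P=onz(c,k[:,0],z)[:,:2]
        (cx,cy),(w,h),a=cv2.minAreaRect((P*1e3).astype(np.float32))
        if np.hypot(cx/1e3-X0[0],cy/1e3-X0[1])<.06:
            if w<h:a+=90;w,h=h,w
            print("cyl c=%.1f %.1f  %.1fx%.1f  ang %.1f"%(cx,cy,w,h,(a+90)%180-90), "px",cv2.boundingRect(k))
    return m
E
python3 - <<'E'
from h import *
im=env.get_image("wrist");cv2.imwrite("pics/w6.png",im[:,:,::-1]);c=env.camera_model("wrist")
print(px(c,[(.392,.201,.008),(.345,.201,.008),(.439,.201,.008)]))
u=px(c,[(.37,.209,.012),(.37,.23,0)]).astype(int)
print([im[v,w] for w,v in u])
cyl(im,c,(.392,.201,.008),.095)
E
```

```text
[[254.49142338 189.36531413]
 [256.36413092 139.42318902]
 [252.79148214 234.6111324 ]]
[array([143, 139, 142], dtype=uint8), array([135, 129, 123], dtype=uint8)]
```

```bash
sed -i 's/(b>4)&(g>95)/(b>-6)\&(g>70)/' h.py; python3 - <<'E'
from h import *
im=cv2.imread("pics/w6.png")[:,:,::-1];c=env.camera_model("wrist")
m=cyl(im,c,(.392,.201,.008),.095)
m=cyl(im,c,(.392,.201,.014),.095,z=.014)
for r in range(120,250,10):
    q=im[r,225:285:3].astype(int);print(r,''.join('#' if m[r,k] else '.' for k in range(215,300,2)),)
E
```

```text
cyl c=392.4 199.6  98.4x32.5  ang -0.6 px (235, 137, 38, 101)
cyl c=390.6 199.5  96.2x31.7  ang -0.6 px (235, 137, 38, 101)
120 ...........................................
130 ...........................................
140 ............###########....................
150 ...........##################..............
160 ...........##################..............
170 ...........##################..............
180 ...........#################...............
190 ...........#################...............
200 ...........#################...............
210 ...........################................
220 ..........#################................
230 ..........#################................
240 ...........................................
```

```bash
python3 -m handwheel '.6 .012 -.02 -.6 0 0 -.1;.6 0 0 -.7 0 0 0;.6 0 0 -.45 0 0 0;.6 0 0 -.17 0 0 0;.6 0 0 0 0 0 0;.2 0 0 0 0 0 0;.2 0 0 0 0 0 0;.2 0 0 0 0 0 0;.2 0 0 0 0 0 0' 35
```

```text
time_s: 19.95
position: [0.3924, 0.2004, -0.014]
ee_rot: [0.001, -0.011, 1.0, 0.0]
wrist_force: [-0.7, -0.1, 6.5]
opening: 0.337
grasp_force: 34.5
```

```bash
python3 -m handwheel '.2 0 0 .3 0 0 0;.2 0 0 .6 0 0 0;.2 0 0 .8 0 0 0;.2 0 -.7 0 0 0 .1;.2 0 -.9 0 0 0 .17;.2 0 -.9 0 0 0 0;.2 0 -.9 0 0 0 0;.2 0 -.9 0 0 0 0;.2 0 -.9 0 0 0 0;.2 .4 -.9 0 0 0 0;.2 .5 -.9 0 0 0 0;.2 .5 -.7 0 0 0 0'; python3 -m handwheel '.2 .28 -.42 0 0 0 0;.2 0 0 0 0 0 0;.2 0 0 0 0 0 0'
```

```text
time_s: 21.45
position: [0.4757, -0.2649, 0.0871]
ee_rot: [-0.001, -0.029, 1.0, -0.0]
wrist_force: [1.1, 1.1, -1.7]
opening: 0.336
grasp_force: 33.6
time_s: 21.82
position: [0.4919, -0.2862, 0.087]
ee_rot: [-0.001, -0.031, 1.0, 0.001]
wrist_force: [-0.3, 0.4, -1.8]
opening: 0.336
grasp_force: 33.6
```

```bash
python3 -m handwheel '.2 .02 -.01 -.4 0 0 0;.2 0 0 -.4 0 0 0;.2 0 0 -.18 0 0 0;.2 0 0 0 0 0 0'|egrep 'posi|wrist'; for i in 1 2; do python3 -m handwheel '.2 0 0 -.025 0 0 0;.2 0 0 0 0 0 0'|egrep 'posi|wrist'; done
```

```text
position: [0.4933, -0.287, 0.0284]
wrist_force: [-0.6, -0.0, -0.8]
position: [0.4943, -0.288, 0.0278]
wrist_force: [-0.7, -1.1, -2.1]
position: [0.4942, -0.2881, 0.0261]
wrist_force: [-0.3, -0.3, 3.0]
```

```bash
python3 -m handwheel '.47 0 0 0 0 0 0;.47 0 0 0 0 0 0;.47 0 0 0 0 0 0;.47 0 0 .4 0 0 0;.6 0 0 .85 0 0 0;.6 -.5 -.24 0 0 0 -.2;.6 -.5 -.25 0 0 0 -.2;.6 -.5 -.25 0 0 0 -.1;.6 -.5 -.25 0 0 0 0;.6 0 0 0 0 0 0;.6 0 0 0 0 0 0'; python3 - <<'E'
from h import *
im=env.get_image("wrist");cv2.imwrite("pics/w7.png",im[:,:,::-1]);c=env.camera_model("wrist")
for z in(.008,.012):m=cyl(im,c,(.3726,-.347,.008),.075,z)
u=px(c,[(.3726,-.347,.008)])[0].astype(int);print(u)
for r in range(u[1]-60,u[1]+60,8):print(r,''.join('#' if m[r,k] else '.' for k in range(u[0]-50,u[0]+50,2)))
E
```

```text
time_s: 24.2
position: [0.3746, -0.347, 0.1008]
ee_rot: [0.0, 0.005, 1.0, 0.0]
wrist_force: [0.2, 0.1, 0.8]
opening: 0.599
grasp_force: 0.0
cyl c=371.5 -345.0  85.2x32.1  ang -1.4 px (238, 139, 35, 88)
cyl c=370.3 -345.0  84.0x31.6  ang -1.4 px (238, 139, 35, 88)
[252 185]
125 ..................................................
133 ..................................................
141 ......................####........................
149 ..................##########......................
157 ..................##################..............
165 ..................##################..............
173 ..................##################..............
181 ...................################...............
189 ...................##############.................
197 ..................#################...............
205 ..................#################...............
213 ..................#################...............
221 ..................#################...............
229 ..................................................
237 ..................................................
```

```bash
python3 -m handwheel '.6 0 .02 -.6 0 0 0;.6 0 0 -.7 0 0 0;.6 0 0 -.45 0 0 0;.6 0 0 -.17 0 0 0;.6 0 0 0 0 0 0;.2 0 0 0 0 0 0;.2 0 0 0 0 0 0;.2 0 0 0 0 0 0;.2 0 0 0 0 0 0' 35
```

```text
time_s: 25.38
position: [0.3742, -0.3462, -0.0139]
ee_rot: [0.0, 0.005, 1.0, -0.0]
wrist_force: [-0.5, 1.2, 6.2]
opening: 0.334
grasp_force: 34.6
```

```bash
python3 -m handwheel '.2 0 0 .3 0 0 0;.2 0 0 .6 0 0 0;.2 0 0 .8 0 0 0;.2 .4 0 0 0 0 .2;.2 .6 0 0 0 0 .2;.2 .6 0 0 0 0 .1;.2 .44 0 0 0 0 0;.2 0 0 0 0 0 0;.2 0 0 -.4 0 0 0;.2 0 0 -.4 0 0 0;.2 0 0 -.18 0 0 0;.2 0 0 0 0 0 0'; for i in 1 2; do python3 -m handwheel '.2 0 0 -.025 0 0 0;.2 0 0 0 0 0 0'|egrep 'posi|wrist'; done
```

```text
time_s: 26.88
position: [0.4954, -0.3461, 0.0286]
ee_rot: [-0.001, -0.03, 1.0, 0.0]
wrist_force: [-0.2, 1.1, -0.3]
opening: 0.335
grasp_force: 33.7
position: [0.4967, -0.3463, 0.0279]
wrist_force: [-0.5, -0.2, -1.7]
position: [0.4967, -0.3462, 0.0262]
wrist_force: [0.1, 0.7, 3.1]
```

```bash
python3 -m handwheel '.47 0 0 0 0 0 0;.47 0 0 0 0 0 0;.47 0 0 0 0 0 0;.47 0 0 .4 0 0 0;.6 0 0 .85 0 0 0;.6 -.5 .4 0 0 0 -.4;.6 -.5 .4 0 0 0 -.4;.6 -.5 .4 0 0 0 -.4;.6 -.5 .4 0 0 0 -.23;.6 -.06 .13 0 0 0 0;.6 0 0 0 0 0 0;.6 0 0 0 0 0 0'; python3 - <<'E'
from h import *
im=env.get_image("wrist");cv2.imwrite("pics/w8.png",im[:,:,::-1]);c=env.camera_model("wrist")
for z in(.008,.012):m=cyl(im,c,(.3733,-.2425,.008),.055,z)
u=px(c,[(.3733,-.2425,.008)])[0].astype(int);print(u)
for r in range(u[1]-50,u[1]+50,5):print(r,''.join('#' if m[r,k] else '.' for k in range(u[0]-50,u[0]+50,2)))
E
```

```text
time_s: 28.88
position: [0.3738, -0.2429, 0.1008]
ee_rot: [0.001, 0.07, 0.998, 0.0]
wrist_force: [1.0, -0.3, -0.7]
opening: 0.599
grasp_force: 0.0
cyl c=374.1 -242.3  58.1x32.0  ang -9.0 px (237, 158, 35, 60)
cyl c=372.9 -242.2  57.3x31.5  ang -9.0 px (237, 158, 35, 60)
[253 187]
137 ..................................................
142 ..................................................
147 ..................................................
152 ..................................................
157 ..................................................
162 .................##################...............
167 .................##################...............
172 .................##################...............
177 .................##################...............
182 ..................#################...............
187 ..................###############.................
192 .................################.................
197 .................#################................
202 .................#################................
207 .................#################................
212 .................#################................
217 ...........................######.................
222 ..................................................
227 ..................................................
232 ..................................................
```

Measured and TCP positions agree to under 1 mm, so I grasp.

```bash
python3 -m handwheel '.6 0 .01 -.6 0 0 -.1;.6 0 0 -.7 0 0 0;.6 0 0 -.45 0 0 0;.6 0 0 -.17 0 0 0;.6 0 0 0 0 0 0;.2 0 0 0 0 0 0;.2 0 0 0 0 0 0;.2 0 0 0 0 0 0;.2 0 0 0 0 0 0' 35
```

```text
time_s: 30.05
position: [0.3731, -0.2418, -0.014]
ee_rot: [0.0, 0.077, 0.997, -0.0]
wrist_force: [-0.2, 1.4, 7.7]
opening: 0.333
grasp_force: 34.7
```

```bash
python3 -m handwheel '.2 0 0 .3 0 0 0;.2 0 0 .6 0 0 0;.2 0 0 .8 0 0 0;.2 .4 -.5 0 0 0 .4;.2 .5 -.6 0 0 0 .4;.2 .5 -.6 0 0 0 .4;.2 .5 -.6 0 0 0 .33;.2 .22 -.445 0 0 0 0;.2 0 0 0 0 0 0;.2 0 0 -.4 0 0 0;.2 0 0 -.4 0 0 0;.2 0 0 -.18 0 0 0'; for i in 1 2 3; do python3 -m handwheel '.2 0 0 -.02 0 0 0;.2 0 0 0 0 0 0'|egrep 'posi|wrist'; done
```

```text
time_s: 31.55
position: [0.4986, -0.4052, 0.0274]
ee_rot: [-0.001, -0.03, 1.0, 0.001]
wrist_force: [-0.3, 0.4, -0.5]
opening: 0.336
grasp_force: 33.8
position: [0.5003, -0.4064, 0.0283]
wrist_force: [1.3, -0.6, -1.2]
position: [0.5001, -0.4065, 0.0267]
wrist_force: [-0.8, 0.3, -0.8]
position: [0.5002, -0.4065, 0.0261]
wrist_force: [-2.1, 0.3, 7.3]
```

```bash
python3 -m handwheel '.47 0 0 0 0 0 0;.47 0 0 0 0 0 0;.47 0 0 0 0 0 0;.47 0 0 .4 0 0 0;.6 0 0 .8 0 0 0;.6 0 .4 .8 0 0 0;.6 .2 .6 .8 0 0 0;.6 .3 .6 .2 0 0 0;.6 0 0 0 0 0 0;.6 0 0 0 0 0 0'; python3 - <<'E'
from h import *
im=env.get_image("wrist");cv2.imwrite("pics/w9.png",im[:,:,::-1]);c=env.camera_model("wrist")
u=px(c,[(.495,-.3166,.045)])[0].astype(int);print(u)
x0=max(0,u[0]-110);y0=max(0,u[1]-75);print(x0,y0)
cv2.imwrite("pics/w9c.png",cv2.resize(np.ascontiguousarray(im[y0:y0+150,x0:x0+220,::-1]),None,fx=3.6,fy=3.6,interpolation=cv2.INTER_CUBIC))
E
```

```text
time_s: 33.55
position: [0.5294, -0.311, 0.2046]
ee_rot: [-0.0, -0.03, 1.0, -0.0]
wrist_force: [-0.3, 0.2, -0.7]
opening: 0.596
grasp_force: 0.0
[250 141]
140 66
```

View pics/w9c.png

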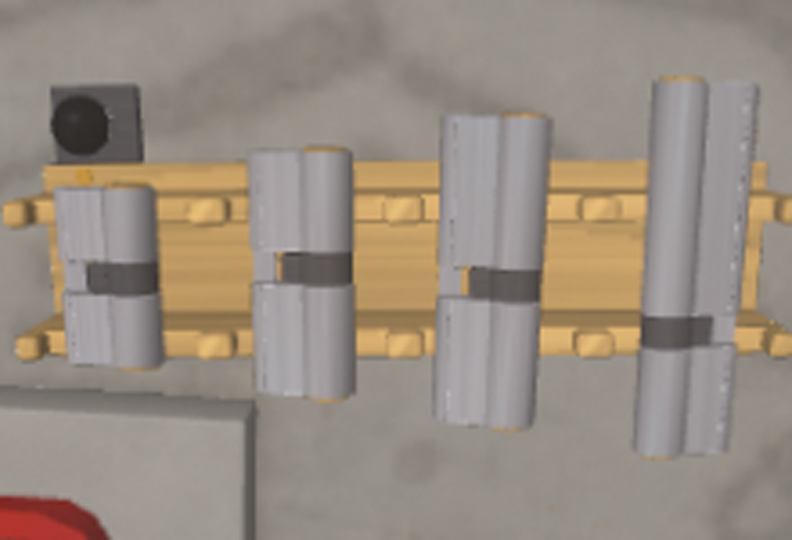

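All four cylinders lie across the rails in length order from the knob end (80,125). Now I check their centring against the tooth tops.

```bash
python3 - <<'E'
from h import *
np.set_printoptions(precision=1,suppress=True)
c=env.camera_model("wrist")
r=lambda P:np.array(P,float)/3.6+[140,66]
# front teeth(-x) then back, y from -.12 to .12 (image left is -y)
T=[(15,212),(209,210),(404,209),(602,208),(785,207),(30,344),(216,343),(406,342),(594,341),(778,340)]
M=[(x,y) for x in(-.021,.021) for y in(-.12,-.06,0,.06,.12)]
t,th,e=fit(M,onz(c,r(T),.05));print("rack",t*1e3,np.degrees(th),e*1e3)
R=np.array([[np.cos(th),-np.sin(th)],[np.sin(th),np.cos(th)]])
for n,P in((55,[(106,186),(114,367)]),(75,[(300,151),(305,398)]),(95,[(496,116),(485,428)]),(115,[(706,80),(683,455)])):
  for z in(.0485,.055):
    X=(onz(c,r(P),z)[:,:2]-t)@R;d=X[1]-X[0];print(n,z,"centre in rack mm",X.mean(0)*1e3,"len",np.linalg.norm(d)*1e3,"ang",np.degrees(np.arctan2(d[1],d[0])))
E
```

```text
rack [ 494.9 -314.7] 3.674417309632139 [1.2 1.1 0.8 0.7 3.4 1.7 1.  0.6 0.5 2. ]
55 0.0485 centre in rack mm [  0.2 -91.4] len 56.48873720601329 ang -2.1360393281040095
55 0.055 centre in rack mm [ -0.8 -89.6] len 55.38977623064649 ang -2.1360393281039713
75 0.0485 centre in rack mm [  0.7 -31.4] len 76.63241999681478 ang -0.7251488361029595
75 0.055 centre in rack mm [ -0.2 -30.7] len 75.14157344598316 ang -0.7251488361029893
95 0.0485 centre in rack mm [ 1.  26.8] len 96.78248816188099 ang -1.1790091166113208
95 0.055 centre in rack mm [ 0.1 26.3] len 94.89963181122624 ang -1.179009116611326
115 0.0485 centre in rack mm [ 0.5 90.4] len 116.86644466128776 ang 0.24619989910612805
115 0.055 centre in rack mm [-0.5 88.7] len 114.59286468118961 ang 0.24619989910609982
```

Centred within about 1 mm. Last check is the bar.

```bash
python3 - <<'E'
from h import *
im=env.get_image("scene")[:,:,::-1];c=env.camera_model("scene")
q=px(c,[(.530,-.031,.028),(.530,-.031,.12)]);print(q)
x,y=q[1].astype(int)
g=cv2.resize(np.ascontiguousarray(im[y-40:y+60,x-60:x+60]),None,fx=5,fy=5,interpolation=cv2.INTER_CUBIC)
for u,v in (q-[x-60,y-40])*5:cv2.circle(g,(int(u),int(v)),3,(0,0,255),-1)
cv2.imwrite("pics/s2.png",g)
E
```

```text
[[250.04158088 173.30476259]
 [250.31309212 141.67666106]]
```

View pics/s2.png

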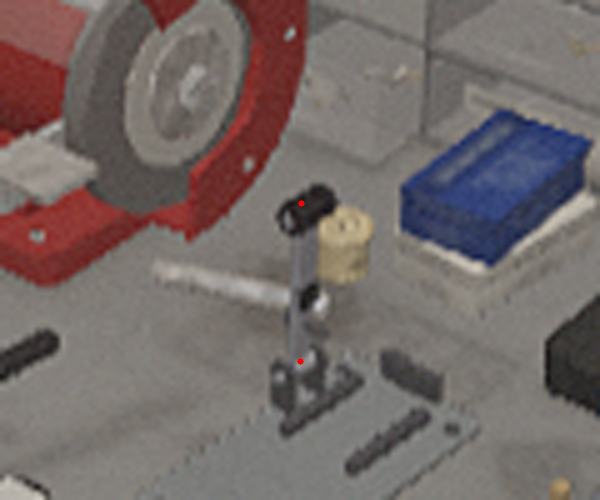

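The bar stands upright: the roller at (305,208) sits within about 2 mm of the predicted upright point. The robot is clear, so I hand in.

```bash
python3 -c "
from station import env
print(env.close_job())"
```

```text
the job is handed in; nothing more can be done
None
```

The job is handed in: the bar stands upright, the 115 mm cylinder was slid clear of it before lifting, and all four cylinders lie across both rails, within about 1 mm of centre, shortest next to the knob (about 34 s on the robot's clock).

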